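# Set the drive collar on the shaft's flats and hold it for the set screw

## Robot

A 7-joint arm with a two-finger parallel gripper is mounted at the origin on the work surface. World frame = base frame: x ahead of the robot, y to its left, z up, the work surface at z = 0. Lengths are in m, angles in rad, forces in N, time in s.
With the tool pointing down it reaches from about 0.4 to 0.85 m from the base axis. Payload 10.4 kg.
Tool frame: the origin (TCP) lies at the very end of the fingers, on their centre line; the grasp point (between the pads) lies 19 mm behind it; z points along the fingers, y is the direction in which the jaws open and shut (so a half turn about z gives the same grasp; the last joint's range is limited). The gripper opens to 85 mm and grips with 20 to 120 N. Pads are 22 mm wide; open, the fingers measure 114 mm over their backs; the gripper's body (76 mm by 85 mm) begins 54 mm behind the grasp point. The pads swing forward as they close: fully open they stand 13 mm farther back than shut.
Start: joints at [1.311, 0.332, -0.065, 1.46, 0.022, 1.35, -0.088], TCP at [0.147, -0.608, 0.231] pointing down, gripper open.
Joint ranges: [-2.6, 2.6], [-0.5, 2.12], [-1.47, 1.34], [0.16, 2.42], [-1.27, 4.41], [0.06, 2.06], [-2.6, 2.6]. Speed limits (rad/s): [2.22, 2.22, 2.79, 2.79, 3.14, 3.14, 3.14].

## Interface

Orientations are given as a unit quaternion [x, y, z, w].
In Python, from workcell import get_obs, camera, camera_info, hand_in gives the robot as it stands.
- The arm moves only by the tool move_arm, never from a script. Its argument "moves" is a list of rows, each a list of 3 entries, a list of its own where there are three numbers: the shift along the tool's x, y, z in units of 25 mm (1.0 is 25 mm), then the turn, a rotation vector about the tool's x, y, z in degrees, then the opening, from 0 (shut) to 1 (fully open). A call has 1 to 5 rows; each row shifts and turns the commanded pose from where the row before left it, along the tool's axes as they then stand; what a row does not reach is not made up. A row lasts 1/8 s, in which the tool goes at most 62.5 mm and 10.7 degrees, less where a joint would pass 70% of its speed; a pose out of reach is approached as far as the arm can. A call is refused whole if a number of a shift passes 1 or a number of a turn 10.7, either way. A call with a gripper value outside its range is refused whole. The fingers move at their own pace and stop on an object; "squeeze" is the grip in N (left out, the last holds). Time passes only in rows, so rows that do not move let the fingers close. It gives the time, the measured TCP pose, the force and the opening at its end, in the units of the state.
- get_obs(): the state, without advancing time (a new reading comes with each control period).
- camera(name): name is "scene" or "top"; returns the picture (480x640x3 uint8, red, green, blue); there is no depth.
- camera_info(name): a dict with "fx", "fy", "cx", "cy" (pixels), "origin" and "rotation" of the camera in the world. Camera axes: x right, y down, z forward; pixel columns grow to the right and rows downward; lengths in m; the calibration is good to about 2 mm. A picture is of the moment at which its call begins. camera_info takes no time and is no camera call.
- hand_in(): hands the job in, once; it reports no verdict.
The state is a dict: "clock": time; "joint_pos": joint angles; "joint_velocities": joint speeds; "tau": joint torques, N m; "position": TCP position; "ee_rot": TCP orientation; "ft_force": force on the tool from outside, world axes, zero at the start; "torque": the same for the moment, N m; "grip_width": opening from 0.0 (shut) to 1.0 (fully open).
Only numpy, scipy, OpenCV 4.12 (cv2) and the standard library are available. Lean on these libraries where they do the work, as an engineer would, in place of code of your own. Each camera call takes 0.05 s, during which the arm holds its last target. There are 200 camera calls.

## Task

Pinch the upright steel shaft of the grey drive unit with the fingers, feel for its two flats and turn it until one flat faces the yellow access mark on the unit. Then fetch the blue collar (not the black spacer), lower it over the shaft with its red set screw on the side of the yellow mark, and hold it level about 8 mm above the bearing nose, drawn away from the mark so that its screw side bears against the flat. Finish while still gripping it like that, ready for the screw to be tightened, with the shaft still facing the mark and everything else left where it was.

Things in the scene. Friction and masses are not known exactly. Their poses are not given: they have to be found in the camera images.
- drive: drive unit, bolted down: grey housing 120 x 120 mm, 45 mm high, with a round dark bearing nose 40 mm in diameter in its middle whose flat top is 75 mm above the table. Origin: centre of the underside. Its +x axis points to the side with the yellow access mark (a stripe on the top near that edge, and a patch on that side)
- nose (a point): centre of the flat top of the bearing nose, on the shaft's axis, 75 mm above the table
- shaft: upright steel shaft, 48 mm tall, double-D section: 28 mm across the round, 20 mm across its two opposite flats (full height); the top 5 mm taper in by 2.5 mm. Black line on its end: parallel to the flats. Turns about its axis (friction 0.05 N m), stays where left; either flat may face the mark. Origin: on the axis at its foot, level with the nose's top; +x and -x point squarely out of the flats
- collar: loose blue shaft collar standing on the table, 28 mm high, 52 mm across the round (x), 44 mm across two outer spanner flats that face +y and -y (grip here), about 0.2 kg. Through bore, double-D like the shaft with 1.5 mm clearance all round: 23 mm between the bore's flats (along x), 31 mm along y. Origin: centre of the underside; +x points to the red set screw
- screw (a point): outer end of the collar's red set screw, 26 mm from the bore's axis on the collar's +x side, 14 mm above its underside; a red stripe on the collar's top shows the same side
- spacer: black plain-bore spacer of the same outer size as the collar (52 x 44 mm, 28 mm high), loose; bystander. Origin: centre of the underside
- bottle_a: amber bottle with blue cap, 54 mm in diameter, 115 mm high, loose; bystander. Origin: centre of the underside
- bottle_b: another such bottle; bystander
- driver: screwdriver with yellow handle, 160 mm long, lying on the table; bystander
- plate: white well plate 128 x 86 x 30 mm, loose; bystander. Origin: centre of the underside
- tip_box: blue tip box 122 x 86 x 55 mm, loose; bystander. Origin: centre of the underside
- jar: small jar with white lid, 56 mm in diameter, 70 mm high, loose; bystander. Origin: centre of the underside
Things that resemble listed ones, but are neither listed nor needed, are in the scene too. Of the things that look like the drive, the larger one is meant.

How it is judged:
By the outcome, as a careful person would: the job done as asked, in the order asked, and still so for the second after the job is handed in, while the arm keeps its last pose, push and grip.
It also fails if it takes over 51 s, if anything falls off the work surface, if the arm or the gripper's body presses on something with over 40 N, if the wrist force passes 120 N, or if a joint passes its speed limit or range.

## Working session

There is one attempt and no reset: what is moved stays moved. The work goes in short steps, Python scripts to look and compute and a tool call to move; the robot and the scene stay as the last step left them, time stands still between calls to the robot, and variables do not carry over. Pictures are saved under pics/ and viewed, about 8 in all and at most 12, crops included, and the job is handed in when it is done.

Besides the shell and the picture viewer there is one more tool, called after ">>>" as a command line: name --argument value ..., lists and objects as JSON in quotes. move_arm: Moves the arm, as the interface text tells. Its arguments: {"type":"object","properties":{"moves":{"type":"array","items":{"type":"array"}},"squeeze":{"type":"number"}},"required":["moves"]}

```bash
mkdir -p pics
cat > h.py <<'E'
import numpy as np,cv2
from workcell import get_obs,camera,camera_info,hand_in
from scipy.spatial.transform import Rotation as R
def snap(n,f):
    im=camera(n); cv2.imwrite(f,im[:,:,::-1]); return im
def back(n,u,v,z):
    c=camera_info(n);r=np.array(c["rotation"])@[(u-c["cx"])/c["fx"],(v-c["cy"])/c["fy"],1]
    o=np.array(c["origin"]);return o+r*(z-o[2])/r[2]
def proj(n,p):
    c=camera_info(n);q=np.array(c["rotation"]).T@(np.array(p)-c["origin"])
    return np.array([c["fx"]*q[0]/q[2]+c["cx"],c["fy"]*q[1]/q[2]+c["cy"]])
E
python3 - <<'E'
from h import *
print(get_obs())
for n in("top","scene"): snap(n,f"pics/{n}0.png"); print(n,camera_info(n))
E
```

```text
{'clock': 0.0, 'joint_pos': array([ 1.31143405,  0.33287707, -0.06470377,  1.46095953,  0.02160873,
        1.34988652, -0.08854462]), 'joint_velocities': array([ 6.80668656e-04,  2.57151983e-04,  3.75256803e-04, -4.39733950e-04,
       -5.98992501e-04, -2.14289678e-05, -1.74417580e-04]), 'tau': array([-1.17009829e-03, -6.25440717e+01,  4.84227226e-02, -3.91612315e+01,
        1.61205826e-02,  9.73913498e-03,  9.89691699e-06]), 'position': array([ 0.1465027 , -0.60719657,  0.230504  ]), 'ee_rot': array([ 9.93001925e-01,  1.18095986e-01, -1.21360480e-04, -7.06954298e-04]), 'ft_force': array([-0.45635168, -0.11618595, -0.30300095]), 'torque': array([-0.00028424,  0.00192643, -0.01787112]), 'grip_width': 1.002141950630873}
top {'fx': 565.646529459228, 'fy': 565.646529459228, 'cx': 309.31350875285136, 'cy': 248.23606590982243, 'origin': array([ 0.43741055, -0.00256587,  1.35616896]), 'rotation': array([ 0.71637481, -0.695906  ,  0.03404787, -0.03691499])}
scene {'fx': 439.6435940358854, 'fy': 439.6435940358854, 'cx': 315.7800365464243, 'cy': 236.50672199990328, 'origin': array([1.3479132 , 0.15331524, 0.61152071]), 'rotation': array([ 0.56777748,  0.67630517, -0.35794246, -0.30350823])}
```

View pics/top0.png

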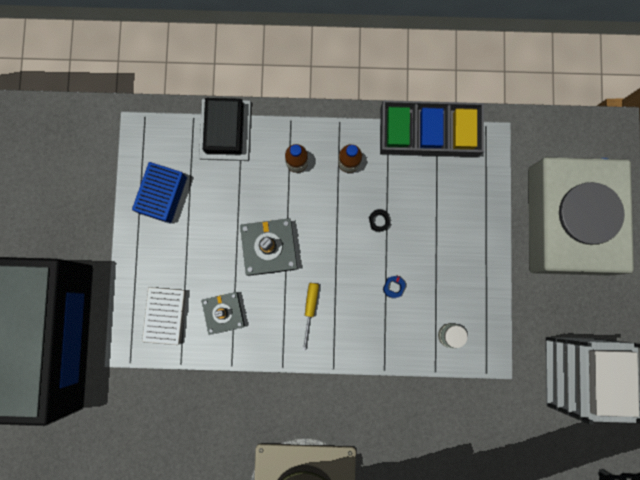

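View pics/scene0.png

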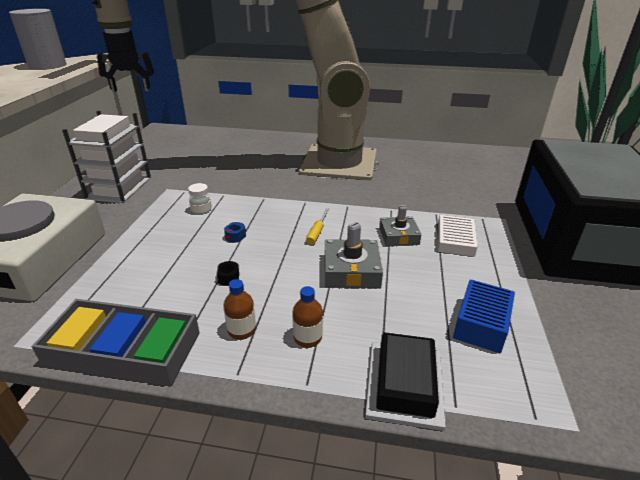

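The top view shows two drive-like units, at (268,246), which is larger, and at (223,313). I take the larger one. The blue ring at (394,287) with a red stripe is the collar, and the black ring at (379,220) is the spacer. I'll confirm both in one enlarged crop.

```bash
sed -i 's/np.array(c\["rotation"\])/R.from_quat(c["rotation"]).as_matrix()/' h.py
python3 - <<'E'
from h import *
im=cv2.imread("pics/top0.png")
a=cv2.resize(im[210:282,232:304],(576,576)[:2],interpolation=cv2.INTER_CUBIC)[:, :]
a=cv2.resize(im[212:280,234:302],(400,400),interpolation=cv2.INTER_CUBIC)
b=cv2.resize(im[267:307,374:414],(400,400),interpolation=cv2.INTER_CUBIC)
cv2.imwrite("pics/c1.png",np.hstack([a,b]))
print(back("top",268,246,.075),back("top",394,287,.028),back("top",223,313,.04))
print(back("scene",353,252,.075),back("scene",235,225,.028))
# base & jaw axes
q=get_obs()["ee_rot"];print(R.from_quat(q).as_matrix().round(3))
E
```

```text
[0.56878605 0.09873206 0.075     ] [ 0.48559954 -0.19620561  0.028     ] [0.41366262 0.19987863 0.04      ]
[0.60742869 0.10534637 0.075     ] [ 0.48117016 -0.19678022  0.028     ]
[[ 0.972  0.235 -0.   ]
 [ 0.235 -0.972  0.001]
 [-0.    -0.001 -1.   ]]
```

View pics/c1.png

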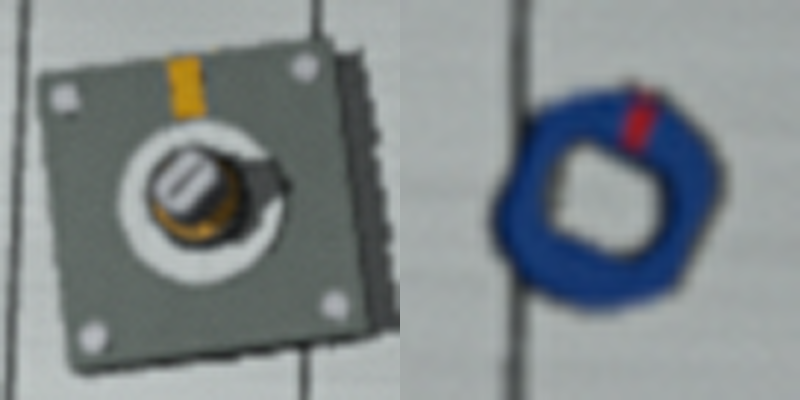

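The crop confirms both. The larger unit has the yellow stripe towards the top of the picture and its shaft line at about 45°. The blue collar has its red stripe up and to the right. Next I'll measure both precisely.

```bash
cat >> h.py <<'E'
def P(xy,z): return np.c_[xy,np.full(len(xy),z)]
def tf(pts,x,y,a,z0=0):
    return R.from_euler('z',a).apply(pts)+[x,y,z0]
t=np.linspace(0,2*np.pi,240)
OUT=np.c_[.026*np.cos(t),np.clip(.026*np.sin(t),-.022,.022)]
BORE=np.c_[np.clip(.0155*np.cos(t),-.0115,.0115),.0155*np.sin(t)]
def rend(n,pts,box,S=6):
    q=np.array([proj(n,p) for p in pts]); u0,v0,w,h=box
    m=np.zeros((h*S,w*S),np.uint8)
    hull=cv2.convexHull(((q-[u0-.5,v0-.5])*S).astype(np.float32))
    cv2.fillConvexPoly(m,np.round(hull*16).astype(np.int32),255,shift=4)
    return cv2.resize(m,(w,h),interpolation=cv2.INTER_AREA)/255.
E
cat > m.py <<'E'
from h import *
from scipy.optimize import minimize
box={"top":(364,257,60,60),"scene":(205,205,60,50)}
def mask(n):
    im=cv2.imread(f"pics/{n}0.png").astype(int);u,v,w,h=box[n];im=im[v:v+h,u:u+w]
    b,g,r=im[...,0],im[...,1],im[...,2]
    return ((b-r>35)|((r-g>50)&(r-b>25))).astype(np.uint8)
M={}
for n in box:
    m=mask(n);c,_=cv2.findContours(m,cv2.RETR_EXTERNAL,cv2.CHAIN_APPROX_NONE);c=max(c,key=cv2.contourArea)
    f=np.zeros_like(m);cv2.drawContours(f,[c],-1,1,-1);M[n]=f
def cost(p,ns):
    pts=tf(np.r_[P(OUT,0),P(OUT,.028)],p[0],p[1],p[2])
    return sum(np.abs(rend(n,pts,box[n])-M[n]).sum() for n in ns)
for ns in(["top"],["scene"],["top","scene"]):
    best=min((minimize(cost,[.485,-.196,a],args=(ns,),method="Nelder-Mead",options=dict(initial_simplex=[[.485,-.196,a],[.49,-.196,a],[.485,-.19,a],[.485,-.196,a+.15]],maxiter=90)) for a in(-.55,-.3)),key=lambda s:s.fun)
    print(ns,best.x[:2].round(4),np.degrees(best.x[2]).round(1),best.fun,[int(M[n].sum()) for n in ns])
x,y=best.x[:2]
im=cv2.imread("pics/top0.png").astype(int);s=im[270:305,375:415];rr,cc=np.where((s[...,2]-s[...,1]>60)&(s[...,2]-s[...,0]>30))
q=back("top",cc.mean()+375,rr.mean()+270,.028);print("stripe",q,np.degrees(np.arctan2(q[1]-y,q[0]-x)))
def cr(u,v): k=68/400; return (u+.5)*k-.5+234,(v+.5)*k-.5+212
C=np.array([back("top",*cr(*p),.045)[:2] for p in[(38,75),(330,38),(375,328),(80,372)]])
print("corners",C.round(4),C.mean(0),[np.linalg.norm(C[i]-C[i-1]).round(4) for i in range(4)])
for a,b in((3,0),(2,1),(1,0),(2,3)): d=C[b]-C[a];print(np.degrees(np.arctan2(d[1],d[0])))
print("shaft end",back("top",*cr(184,178),.123), "line")
a,b=[back("top",*cr(*p),.123) for p in((165,195),(203,158))];d=b-a;print(np.degrees(np.arctan2(d[1],d[0])),(a+b)/2)
E
python3 m.py
```

```text
Traceback (most recent call last):
  File "m.py", line 16, in <module>
    best=min((minimize(cost,[.485,-.196,a],args=(ns,),method="Nelder-Mead",options=dict(initial_simplex=[[.485,-.196,a],[.49,-.196,a],[.485,-.19,a],[.485,-.196,a+.15]],maxiter=90)) for a in(-.55,-.3)),key=lambda s:s.fun)
  File "m.py", line 16, in <genexpr>
    best=min((minimize(cost,[.485,-.196,a],args=(ns,),method="Nelder-Mead",options=dict(initial_simplex=[[.485,-.196,a],[.49,-.196,a],[.485,-.19,a],[.485,-.196,a+.15]],maxiter=90)) for a in(-.55,-.3)),key=lambda s:s.fun)
              ~~~~~~~~^^^^^^^^^^^^^^^^^^^^^^^^^^^^^^^^^^^^^^^^^^^^^^^^^^^^^^^^^^^^^^^^^^^^^^^^^^^^^^^^^^^^^^^^^^^^^^^^^^^^^^^^^^^^^^^^^^^^^^^^^^^^^^^^^^^^^^^^^^^^^^^^^^^^^^^^^^^^^^
  File "m.py", line 14, in cost
    return sum(np.abs(rend(n,pts,box[n])-M[n]).sum() for n in ns)
  File "m.py", line 14, in <genexpr>
    return sum(np.abs(rend(n,pts,box[n])-M[n]).sum() for n in ns)
                      ~~~~^^^^^^^^^^^^^^
  File "h.py", line 19, in rend
    q=np.array([proj(n,p) for p in pts]); u0,v0,w,h=box
                ~~~~^^^^^
  File "h.py", line 10, in proj
    c=camera_info(n);q=R.from_quat(c["rotation"]).as_matrix().T@(np.array(p)-c["origin"])
ValueError: time passes only in moves, steps and waits
```

```bash
python3 - <<'E'
s=open("h.py").read()
s=s.replace("camera_info(n);","info(n);").replace("def snap",'import functools\ninfo=functools.cache(camera_info)\ndef snap',1)
s=s.replace('c=info(n);q=R.from_quat(c["rotation"]).as_matrix().T@(np.array(p)-c["origin"])','c=info(n);q=((np.array(p)-c["origin"])@R.from_quat(c["rotation"]).as_matrix()).T')
s=s.replace('c["fy"]*q[1]/q[2]+c["cy"]])','c["fy"]*q[1]/q[2]+c["cy"]]).T').replace("np.array([proj(n,p) for p in pts])","proj(n,pts)")
open("h.py","w").write(s)
E
python3 m.py
```

```text
['top'] [ 0.4873 -0.1977] -22.3 35.34117647058824 [363]
['scene'] [ 0.4872 -0.1972] -13.6 58.01960784313725 [329]
['top', 'scene'] [ 0.4873 -0.1976] -24.6 95.2156862745098 [363, 329]
stripe [ 0.50389798 -0.20398775  0.028     ] -20.891166940941552
corners [[0.6209 0.1684]
 [0.6391 0.0527]
 [0.524  0.0312]
 [0.5033 0.1469]] [0.57184277 0.09980052] [np.float64(0.1196), np.float64(0.1171), np.float64(0.1171), np.float64(0.1176)]
10.334672743569795
10.593272343757768
98.9446591623933
100.15775076973567
shaft end [0.57282608 0.10214781 0.123     ] line
-43.70951310949612 [0.57339261 0.10216491 0.123     ]
```

```bash
cat > d.py <<'E'
from h import *
from scipy.ndimage import map_coordinates
g=cv2.cvtColor(cv2.imread("pics/top0.png"),cv2.COLOR_BGR2GRAY).astype(float)
def edge(cx,cy,yaw,axis,sgn,n="top"):
    a=np.radians(yaw);ex=np.array([np.cos(a),np.sin(a)]);ey=np.array([-ex[1],ex[0]])
    nn,tt=(ex,ey) if axis==0 else (ey,ex)
    pts=[]
    off=np.arange(-.009,.0091,.0005)
    for s in np.arange(-.05,.0501,.002):
        w=np.array([cx,cy])+tt*s+np.outer(sgn*.06+sgn*off,nn)
        q=proj(n,P(w,.045));f=map_coordinates(g,[q[:,1],q[:,0]],order=1)
        d=np.clip(np.gradient(f),0,None);i=d.argmax();lo,hi=max(0,i-4),i+5
        o=(d[lo:hi]*off[lo:hi]).sum()/d[lo:hi].sum();pts.append((s,o,d[i]))
    pts=np.array(pts);ok=pts[:,2]>3
    for _ in range(3):
        k=np.polyfit(pts[ok,0],pts[ok,1],1);r=pts[:,1]-np.polyval(k,pts[:,0]);ok=(np.abs(r)<max(.0004,1.5*r[ok].std()))
    return np.degrees(np.arctan(k[0]))*(-sgn if axis==0 else sgn),k[1],r[ok].std(),ok.sum()
for ax,s in((0,1),(1,1),(0,-1),(1,-1)): print(ax,s,edge(.572,.1,10,ax,s))
b=[]
for u,v in[(245,228),(286,223),(291,264),(250,269)]:
    w=g[v-3:v+4,u-3:u+4];w=np.clip(w-np.median(w)-15,0,None);yy,xx=np.mgrid[v-3:v+4,u-3:u+4]
    b.append(back("top",(w*xx).sum()/w.sum(),(w*yy).sum()/w.sum(),.047)[:2])
b=np.array(b);print(b.round(4),b.mean(0))
for i,j in((3,0),(2,1),(1,0),(2,3)): d=b[j]-b[i];print(np.degrees(np.arctan2(d[1],d[0])).round(2),np.linalg.norm(d).round(4))
im=cv2.imread("pics/top0.png").astype(int)
s=im[215:235,255:275];rr,cc=np.where(s[...,2]-s[...,0]>60);q=back("top",cc.mean()+255,rr.mean()+215,.0455)[:2];print("mark",q,len(rr))
for c in((.572,.1),b.mean(0)): print(np.degrees(np.arctan2(*(q-c)[::-1])),np.linalg.norm(q-c))
E
python3 d.py
```

```text
0 1 (np.float64(-0.7473249226752825), np.float64(1.1871888885323669e-05), np.float64(0.00029511536513282923), np.int64(35))
1 1 (np.float64(-1.2155203382233788), np.float64(0.001649137836785097), np.float64(0.00029601589852851966), np.int64(37))
0 -1 (np.float64(-1.1937119595066585), np.float64(0.0032711546156012025), np.float64(0.00020471042434726247), np.int64(38))
1 -1 (np.float64(-0.06666495627594199), np.float64(0.008246802116592598), np.float64(0.00019005263431046948), np.int64(49))
[[0.6117 0.1573]
 [0.6269 0.0622]
 [0.5325 0.0471]
 [0.5169 0.1422]] [0.57201315 0.10220677]
9.1 0.0961
9.06 0.0957
99.09 0.0964
99.33 0.0963
mark [0.61709951 0.10899967] 54
11.285219104547723 0.045988691386420096
8.567979102910577 0.04559521166962543
```

>>> move_arm --moves '[[[1, -1, 0], [0, 0, 0], 1], [[1, -1, 0], [0, 0, 0], 1], [[1, -1, 0], [0, 0, 0], 1], [[1, -1, 0], [0, 0, 0], 1], [[1, -1, 0], [0, 0, 0], 1]]'

```text
clock: 0.72
position: [0.2393, -0.4555, 0.231]
ee_rot: [0.993, 0.118, -0.0, -0.0]
ft_force: [0.9, -0.4, 0.7]
grip_width: 0.997
```

>>> move_arm --moves '[[[1, -1, 0], [0, 0, 0], 1], [[1, -1, 0], [0, 0, 0], 1], [[1, -1, 0], [0, 0, 0], 1], [[1, -1, 0], [0, 0, 0], 1], [[1, -1, 0], [0, 0, 0], 1]]'

```text
clock: 1.35
position: [0.3314, -0.3047, 0.2311]
ee_rot: [0.993, 0.118, -0.0, -0.0]
ft_force: [0.2, 0.2, -1.0]
grip_width: 1.001
```

>>> move_arm --moves '[[[1, -1, 0], [0, 0, -10], 1], [[1, -1, 0], [0, 0, 0], 1], [[1, -1, 0], [0, 0, 0], 1], [[1, -1, 0], [0, 0, 0], 1], [[1, -1, 0], [0, 0, 0], 1]]'

```text
clock: 1.98
position: [0.4012, -0.1429, 0.2311]
ee_rot: [0.979, 0.204, -0.0, 0.0]
ft_force: [0.1, 0.7, -0.8]
grip_width: 0.997
```

Drive yaw is about 9.1° from the bolts, with edges and mark agreeing, and its centre is about (0.572, 0.102). The shaft's flat normal is at about 46°.

>>> move_arm --moves '[[[1, -0.6, 0], [0, 0, 0], 1], [[1, -0.6, 0], [0, 0, 0], 1], [[1, -0.6, 0], [0, 0, 0], 1], [[1, -0.6, 0], [0, 0, 0], 1], [[1, -0.6, 0], [0, 0, 0], 1]]'

```text
clock: 2.6
position: [0.486, -0.0246, 0.2311]
ee_rot: [0.979, 0.204, -0.0, 0.0]
ft_force: [-0.7, 0.1, -0.3]
grip_width: 0.999
```

>>> move_arm --moves '[[[1, -0.6, 0], [0, 0, 0], 1], [[1, -0.6, 0], [0, 0, 0], 1], [[1, -0.6, 0], [0, 0, 0], 1], [[1, -0.6, 0], [0, 0, 0], 1], [[0.8, -0.6, 0], [0, 0, 0], 1]]'

```text
clock: 3.22
position: [0.5661, 0.0921, 0.2308]
ee_rot: [0.979, 0.204, -0.0, -0.0]
ft_force: [0.2, 0.6, 1.1]
grip_width: 1.001
```

>>> move_arm --moves '[[[0, 0, 0], [0, 0, -10], 1], [[0, 0, 0], [0, 0, -10], 1], [[0, 0, 0], [0, 0, -10], 1], [[0, 0, 0], [0, 0, -10], 1], [[0, 0, 0], [0, 0, -10], 1]]'

```text
clock: 3.85
position: [0.5655, 0.0912, 0.2309]
ee_rot: [0.799, 0.601, -0.0, -0.0]
ft_force: [0.2, 0.4, 1.0]
grip_width: 1.002
```

>>> move_arm --moves '[[[0, 0, 0], [0, 0, -10], 1], [[0, 0, 0], [0, 0, -10], 1], [[0, 0, 0], [0, 0, -10], 1], [[0, 0, 0], [0, 0, -10], 1], [[0, 0, 0], [0, 0, -10], 1]]'

```text
clock: 4.47
position: [0.5655, 0.0912, 0.231]
ee_rot: [0.47, 0.882, -0.0, -0.0]
ft_force: [-0.3, -0.1, 0.0]
grip_width: 1.001
```

>>> move_arm --moves '[[[0, 0, 0], [0, 0, -10], 1], [[0, 0, 0], [0, 0, -2.5], 1], [[0, 0, 0], [0, 0, 0], 1]]'

```text
clock: 4.85
position: [0.5656, 0.0912, 0.231]
ee_rot: [0.374, 0.927, -0.0, -0.0]
ft_force: [-0.5, 0.5, 0.3]
grip_width: 0.998
```

```bash
cat > st.py <<'E'
import sys
from h import *
o=get_obs();r=R.from_quat(o["ee_rot"]);m=r.as_matrix()
print("t",o["clock"],"p",o["position"].round(4),"yheading",np.degrees(np.arctan2(m[1,1],m[0,1])).round(2),"tilt",m[:2,2].round(4),"f",o["ft_force"].round(1),"T",o["torque"].round(2),"w",(o["grip_width"]*85).round(2),"j",o["joint_pos"].round(2))
a=list(map(float,sys.argv[1:]))
if a: print("shift(25mm)",((r.inv().apply(np.array(a[:3])-o["position"]))/.025).round(2),"tool-z turn",-(a[3]-np.degrees(np.arctan2(m[1,1],m[0,1]))))
E
python3 st.py .5725 .102 .231 46
```

```text
Traceback (most recent call last):
  File "st.py", line 4, in <module>
    print("t",o["clock"],"p",o["position"].round(4),"yheading",np.degrees(np.arctan2(m[1,1],m[0,1])).round(2),"tilt",m[:2,2].round(4),"f",o["ft_force"].round(1),"T",o["torque"].round(2),"w",(o["grip_width"]*85).round(2),"j",o["joint_pos"].round(2))
                                                                                                                                                                                              ^^^^^^^^^^^^^^^^^^^^^^^^^^
AttributeError: 'float' object has no attribute 'round'
```

>>> move_arm --moves '[[[0.1, 0.5, 0.9], [0, 0, 0], 1], [[0, 0, 1], [0, 0, 0], 1], [[0, 0, 1], [0, 0, 0], 1], [[0, 0, 1], [0, 0, 0], 1], [[0, 0, 1], [0, 0, 0], 1]]'

```text
clock: 5.48
position: [0.5725, 0.1019, 0.1078]
ee_rot: [0.375, 0.927, -0.0, -0.0]
ft_force: [1.0, 0.3, 0.0]
grip_width: 1.0
```

>>> move_arm --moves '[[[0, 0, 0.9], [0, 0, 0], 1], [[0, 0, 0], [0, 0, 0], 0.6], [[0, 0, 0], [0, 0, 0], 0.45]]'

```text
clock: 5.85
position: [0.573, 0.1024, 0.0871]
ee_rot: [0.374, 0.927, 0.0, 0.0]
ft_force: [0.1, 0.2, 1.3]
grip_width: 0.603
```

```bash
sed -i 's/(o\["grip_width"\]\*85).round(2)/round(o["grip_width"]*85,2)/' st.py; python3 st.py .5725 .102 .084 46
```

```text
t 5.85 p [0.573  0.1024 0.0871] yheading 46.06 tilt [0.0009 0.0002] f [0.1 0.2 1.3] T [-0.    0.03 -0.  ] w 51.29 j [ 0.53  0.58 -1.02  1.7   0.53  1.17  0.17]
shift(25mm) [ 0.   -0.03  0.12] tool-z turn 0.0639159591142544
```

>>> move_arm --moves '[[[0, 0, 0], [0, 0, 0], 0.3], [[0, 0, 0], [0, 0, 0], 0.2], [[0, 0, 0], [0, 0, 0], 0.1], [[0, 0, 0], [0, 0, 0], 0.1], [[0, 0, 0], [0, 0, 0], 0.1]]' --squeeze 25

```text
clock: 6.48
position: [0.572, 0.1014, 0.0871]
ee_rot: [0.374, 0.927, -0.001, -0.0]
ft_force: [-7.3, -4.3, 8.7]
grip_width: 0.229
```

```bash
python3 st.py
```

```text
t 6.475 p [0.572  0.1014 0.0871] yheading 46.04 tilt [-0.0011 -0.0019] f [-7.3 -4.3  8.7] T [-0.78  1.41  0.05] w 19.47 j [ 0.54  0.58 -1.02  1.7   0.53  1.17  0.17]
```

The opening reads 19.5 mm, so the pads are on the flats (the round would give 28). I'll ease the side load and turn the shaft by about 37°.

>>> move_arm --moves '[[[0, -0.05, 0], [0, 0, 0], 0.1], [[0, 0, 0], [0, 0, 9], 0.1], [[0, 0, 0], [0, 0, 9], 0.1], [[0, 0, 0], [0, 0, 9], 0.1], [[0, 0, 0], [0, 0, 9.9], 0.1]]'

```text
clock: 7.1
position: [0.5722, 0.1015, 0.0871]
ee_rot: [0.65, 0.76, 0.001, 0.0]
ft_force: [1.0, 1.2, 2.5]
grip_width: 0.23
```

>>> move_arm --moves '[[[0, 0, 0], [0, 0, 0], 0.1], [[0, 0, 0], [0, 0, 0], 0.1]]'

```text
clock: 7.35
position: [0.5722, 0.1015, 0.0871]
ee_rot: [0.647, 0.763, 0.0, 0.001]
ft_force: [-1.4, -0.8, 6.8]
grip_width: 0.225
```

```bash
python3 st.py .572 .1014 .087 9.1
```

```text
t 7.35 p [0.5722 0.1015 0.0871] yheading 9.43 tilt [0.0014 0.0001] f [-1.4 -0.8  6.8] T [-0.04  0.28 -0.06] w 19.17 j [ 0.46  0.52 -0.9   1.71  0.44  1.13 -0.41]
shift(25mm) [-0.   -0.01  0.  ] tool-z turn 0.3319782457132625
```

>>> move_arm --moves '[[[0, 0, 0], [0, 0, 0.4], 0.1], [[0, 0, 0], [0, 0, 0], 0.1], [[0, 0, 0], [0, 0, 0], 0.4], [[0, 0, 0], [0, 0, 0], 0.7], [[0, 0, 0], [0, 0, 0], 0.7]]'

```text
clock: 7.98
position: [0.5716, 0.1011, 0.0861]
ee_rot: [0.651, 0.759, -0.0, -0.0]
ft_force: [0.3, -0.2, -0.4]
grip_width: 0.7
```

>>> move_arm --moves '[[[0, 0, -1], [0, 0, 0], 0.7], [[0, 0, -1], [0, 0, 0], 0.8], [[0, 0, -1], [0, 0, 0], 0.9], [[0, 0, -1], [0, 0, 0], 1], [[0, 0, -0.5], [0, 0, 0], 1]]'

```text
clock: 8.6
position: [0.5721, 0.1013, 0.2]
ee_rot: [0.651, 0.759, 0.0, 0.001]
ft_force: [0.3, -0.8, -1.4]
grip_width: 0.999
```

```bash
python3 st.py .4873 -.1977 .2 68
```

```text
t 8.6 p [0.5721 0.1013 0.2   ] yheading 8.8 tilt [ 0.0014 -0.    ] f [ 0.3 -0.8 -1.4] T [0.03 0.02 0.01] w 84.87 j [ 0.5   0.41 -0.96  1.59  0.34  1.32 -0.34]
shift(25mm) [-1.13e+01 -5.18e+00 -1.00e-02] tool-z turn -59.20448248067283
```

>>> move_arm --moves '[[[-1, -0.46, 0], [0, 0, 0], 1], [[-1, -0.46, 0], [0, 0, 0], 1], [[-1, -0.46, 0], [0, 0, 0], 1], [[-1, -0.46, 0], [0, 0, 0], 1], [[-1, -0.46, 0], [0, 0, 0], 1]]'

```text
clock: 9.22
position: [0.5334, -0.0321, 0.1982]
ee_rot: [0.651, 0.759, -0.0, -0.0]
ft_force: [0.1, 0.0, 0.6]
grip_width: 0.999
```

>>> move_arm --moves '[[[-1, -0.46, 0], [0, 0, 0], 1], [[-1, -0.46, 0], [0, 0, 0], 1], [[-1, -0.46, 0], [0, 0, 0], 1], [[-1, -0.46, 0], [0, 0, 0], 1], [[-1, -0.46, 0], [0, 0, 0], 1]]'

```text
clock: 9.85
position: [0.4956, -0.1643, 0.1983]
ee_rot: [0.651, 0.759, -0.0, -0.0]
ft_force: [0.6, -1.0, 0.8]
grip_width: 1.002
```

>>> move_arm --moves '[[[-1, -0.46, 0], [0, 0, 0], 1], [[-0.3, -0.12, 0], [0, 0, 0], 1], [[0, 0, 0], [0, 0, -10], 1], [[0, 0, 0], [0, 0, -10], 1], [[0, 0, 0], [0, 0, -10], 1]]'

```text
clock: 10.48
position: [0.4871, -0.1965, 0.1986]
ee_rot: [0.429, 0.903, 0.0, -0.0]
ft_force: [-0.2, -0.7, -0.4]
grip_width: 0.999
```

>>> move_arm --moves '[[[0, 0, 0], [0, 0, -10], 1], [[0, 0, 0], [0, 0, -10], 1], [[0, 0, 0], [0, 0, -9.2], 1], [[0, 0, 0], [0, 0, 0], 1]]'

```text
clock: 10.98
position: [0.487, -0.1968, 0.1986]
ee_rot: [0.191, 0.982, 0.0, -0.0]
ft_force: [0.8, 0.1, -0.4]
grip_width: 0.998
```

```bash
python3 st.py .4873 -.1977 .008 68
python3 - <<'E'
from h import *
im=snap("top","pics/top1.png")[:,:,::-1]
a=cv2.resize(im[214:282,234:302],(400,400),interpolation=cv2.INTER_CUBIC)
b=cv2.resize(im[257:317,364:424],(400,400),interpolation=cv2.INTER_CUBIC)
cv2.imwrite("pics/c2.png",np.hstack([a,b]))
E
```

```text
t 10.975 p [ 0.487  -0.1968  0.1986] yheading 67.98 tilt [-0.0001  0.0006] f [ 0.8  0.1 -0.4] T [-0.01 -0.01  0.03] w 84.81 j [ 1.19  0.28 -1.02  1.73  0.25  1.28  1.3 ]
shift(25mm) [-0.03 -0.03  7.62] tool-z turn -0.022865540981470645
```

View pics/c2.png

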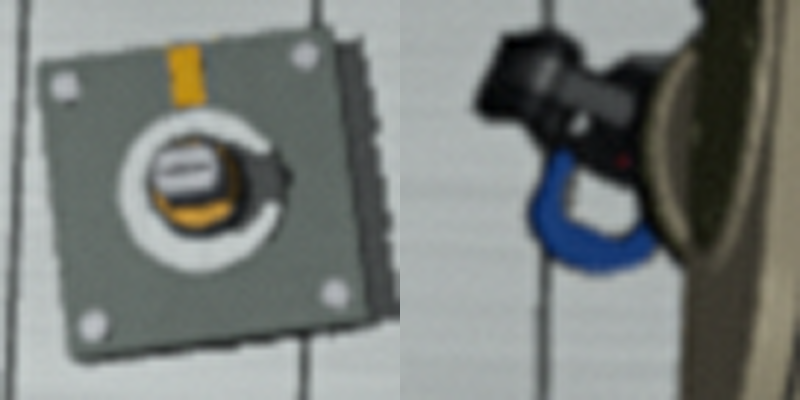

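The shaft line now runs along the top edge of the housing, parallel to the mark side, within what I can see. The gripper is centred over the blue collar, so I'll lower it.

>>> move_arm --moves '[[[0, -0.03, 1], [0, 0, 0], 1], [[0, 0, 1], [0, 0, 0], 1], [[0, 0, 1], [0, 0, 0], 1], [[0, 0, 1], [0, 0, 0], 1], [[0, 0, 1], [0, 0, 0], 1]]'

```text
clock: 11.65
position: [0.4866, -0.1981, 0.073]
ee_rot: [0.193, 0.981, -0.0, 0.0]
ft_force: [-0.3, -0.3, 0.1]
grip_width: 1.003
```

>>> move_arm --moves '[[[0, 0, 1], [0, 0, 0], 1], [[0, 0, 1], [0, 0, 0], 1], [[0, 0, 0.5], [0, 0, 0], 1], [[0, 0, 0.3], [0, 0, 0], 1], [[0, 0, 0], [0, 0, 0], 0.8]]'

```text
clock: 12.28
position: [0.4867, -0.1984, 0.0039]
ee_rot: [0.191, 0.982, -0.0, 0.0]
ft_force: [-0.6, 0.4, 1.0]
grip_width: 0.818
```

>>> move_arm --moves '[[[0, 0, 0], [0, 0, 0], 0.6], [[0, 0, 0], [0, 0, 0], 0.5], [[0, 0, 0], [0, 0, 0], 0.4], [[0, 0, 0], [0, 0, 0], 0.3], [[0, 0, 0], [0, 0, 0], 0.3]]' --squeeze 30

```text
clock: 12.9
position: [0.4871, -0.1987, 0.0046]
ee_rot: [0.191, 0.982, -0.0, 0.001]
ft_force: [-1.1, 0.6, 6.7]
grip_width: 0.513
```

```bash
python3 st.py
```

```text
t 12.9 p [ 0.4871 -0.1987  0.0046] yheading 67.95 tilt [ 0.001  -0.0008] f [-1.1  0.6  6.7] T [ 0.13  0.25 -0.01] w 43.61 j [ 1.04  0.53 -0.87  1.9   0.5   0.94  1.11]
```

>>> move_arm --moves '[[[0, 0, 0], [0, 0, 0], 0.3], [[0, 0, 0], [0, 0, 0], 0.3], [[0, 0, -0.5], [0, 0, 0], 0.3], [[0, 0, -1], [0, 0, 0], 0.3], [[0, 0, -1], [0, 0, 0], 0.3]]' --squeeze 60

```text
clock: 13.52
position: [0.4863, -0.1983, 0.0675]
ee_rot: [0.191, 0.982, 0.0, -0.0]
ft_force: [0.7, 0.5, -2.2]
grip_width: 0.499
```

>>> move_arm --moves '[[[0, 0, -1], [0, 0, 0], 0.3], [[0, 0, -1], [0, 0, 0], 0.3], [[0, 0, -1], [0, 0, 0], 0.3], [[0, 0, -1], [0, 0, 0], 0.3], [[0, 0, -0.5], [0, 0, 0], 0.3]]'

```text
clock: 14.15
position: [0.4868, -0.1984, 0.1804]
ee_rot: [0.191, 0.982, -0.0, 0.001]
ft_force: [-0.4, -1.2, -3.3]
grip_width: 0.499
```

>>> move_arm --moves '[[[0, 0, 0], [0, 0, -10], 0.3], [[0, 0, 0], [0, 0, -10], 0.3], [[0, 0, 0], [0, 0, -10], 0.3], [[0, 0, 0], [0, 0, -1.2], 0.3], [[0, 0, 0], [0, 0, 0], 0.3]]'

```text
clock: 14.78
position: [0.4863, -0.1984, 0.1787]
ee_rot: [-0.078, 0.997, 0.0, -0.0]
ft_force: [0.0, 0.3, -1.5]
grip_width: 0.5
```

```bash
python3 st.py .572 .1014 .18 99.1
```

```text
t 14.775 p [ 0.4863 -0.1984  0.1787] yheading 98.98 tilt [-0.0003  0.0002] f [ 0.   0.3 -1.5] T [-0.02 -0.02 -0.02] w 42.49 j [ 1.26  0.34 -1.12  1.75  0.32  1.25  1.79]
shift(25mm) [-5.26 11.31 -0.05] tool-z turn -0.1247197278565011
```

>>> move_arm --moves '[[[-0.44, 0.94, 0], [0, 0, 0], 0.3], [[-0.44, 0.94, 0], [0, 0, 0], 0.3], [[-0.44, 0.94, 0], [0, 0, 0], 0.3], [[-0.44, 0.94, 0], [0, 0, 0], 0.3], [[-0.44, 0.94, 0], [0, 0, 0], 0.3]]'

```text
clock: 15.4
position: [0.5222, -0.0729, 0.1788]
ee_rot: [-0.078, 0.997, -0.0, -0.0]
ft_force: [0.8, -0.9, -2.8]
grip_width: 0.501
```

>>> move_arm --moves '[[[-0.44, 0.94, 0], [0, 0, 0], 0.3], [[-0.44, 0.94, 0], [0, 0, 0], 0.3], [[-0.44, 0.94, 0], [0, 0, 0], 0.3], [[-0.44, 0.94, 0], [0, 0, 0], 0.3], [[-0.44, 0.94, 0], [0, 0, 0], 0.3]]'

```text
clock: 16.02
position: [0.5578, 0.0518, 0.1787]
ee_rot: [-0.078, 0.997, -0.0, -0.0]
ft_force: [0.4, -0.3, -1.5]
grip_width: 0.501
```

>>> move_arm --moves '[[[-0.44, 0.94, 0], [0, 0, 0], 0.3], [[-0.44, 0.94, 0], [0, 0, 0], 0.3], [[0, 0, 0], [0, 0, 0], 0.3], [[0, 0, 0], [0, 0, 0], 0.3]]'

```text
clock: 16.52
position: [0.5718, 0.1004, 0.1786]
ee_rot: [-0.079, 0.997, -0.0, -0.0]
ft_force: [-0.2, -0.1, -2.6]
grip_width: 0.503
```

```bash
python3 st.py .572 .1014 .18 99.1
python3 - <<'E'
from h import *
im=snap("scene","pics/s1.png")[:,:,::-1]; snap("top","pics/top2.png")
print(proj("scene",[.572,.1014,.18]))
cv2.imwrite("pics/c3.png",cv2.resize(im[180:300,300:420],(600,600),interpolation=cv2.INTER_CUBIC))
E
```

```text
t 16.525 p [0.5718 0.1004 0.1786] yheading 99.07 tilt [-0.0004 -0.0006] f [-0.2 -0.1 -2.6] T [-0.04 -0.05  0.01] w 42.79 j [ 0.59  0.49 -1.1   1.61  0.45  1.32  1.16]
shift(25mm) [-0.01  0.04 -0.06] tool-z turn -0.033120494552832724
[355.52766576 199.25118982]
```

View pics/c3.png

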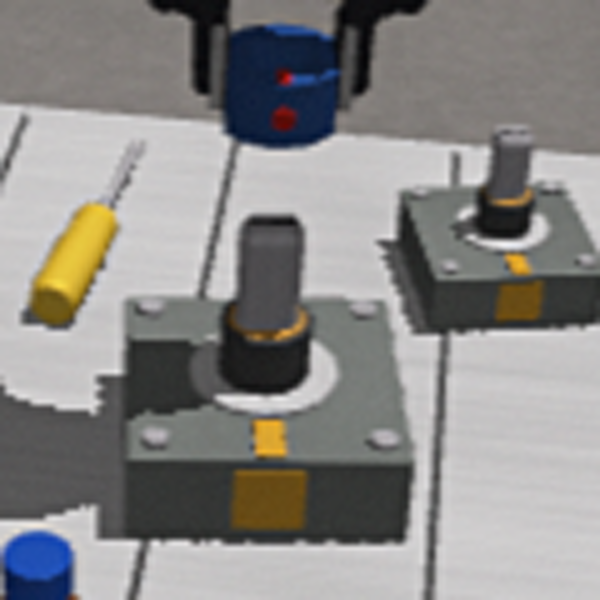

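The flat faces the mark, and the red screw, at crop (285,118), is on the mark side. Next I'll check where the collar sits in the grip along the screw axis.

Run:
```python
from h import *
im=cv2.imread("pics/s1.png").astype(int)
v0,u0=200,350;s=im[v0:210,u0:364];m=(s[...,2]-s[...,1]>50)&(s[...,2]-s[...,0]>20);r,c=np.where(m);print(len(r),c.mean()+u0,r.mean()+v0)
d=np.array([np.cos(np.radians(9.1)),np.sin(np.radians(9.1))])
tcp=np.array([.5718,.1004])
for off in(-.002,0,.002): print(off,proj("scene",np.r_[tcp+d*(.026+off),.1786-.0046+.014]),proj("scene",np.r_[tcp+d*(.026+off),.1786-.0046]))
# bias: shaft front flat foot/top edge & mark patch centre
s=im[270:290,340:370];m=(s[...,2]-s[...,0]>60);r,c=np.where(m);print("patch",c.mean()+340,r.mean()+270)
print("pred patch",proj("scene",np.r_[np.array([.572,.1014])+d*.06,.0225]))
for k in(-.0075,.0075): print("shaft top flat",k,proj("scene",np.r_[np.array([.572,.1014])+d*k,.123]))
# collar bottom-most blue row at col 356/357
for u in(355,356,357): print(u,[tuple(im[v,u]) for v in range(204,212)])
print("bottom front",proj("scene",np.r_[tcp+d*.026,.174]))
```

```text
16 356.375 203.25
-0.002 [356.01106935 201.57994822] [355.61844179 207.78387948]
0 [356.07550717 202.08644785] [355.68154327 208.29768297]
0.002 [356.14019478 202.59491081] [355.74488713 208.81346003]
patch 353.4431137724551 278.96407185628743
pred patch [353.19130609 279.13982796]
shaft top flat -0.0075 [353.81857368 221.34800327]
shaft top flat 0.0075 [354.24450036 225.20234983]
355 [(np.int64(13), np.int64(13), np.int64(84)), (np.int64(24), np.int64(19), np.int64(81)), (np.int64(60), np.int64(31), np.int64(22)), (np.int64(60), np.int64(29), np.int64(11)), (np.int64(58), np.int64(28), np.int64(13)), (np.int64(100), np.int64(80), np.int64(72)), (np.int64(203), np.int64(204), np.int64(207)), (np.int64(200), np.int64(201), np.int64(202))]
356 [(np.int64(7), np.int64(11), np.int64(90)), (np.int64(10), np.int64(11), np.int64(89)), (np.int64(53), np.int64(29), np.int64(34)), (np.int64(60), np.int64(31), np.int64(12)), (np.int64(54), np.int64(24), np.int64(9)), (np.int64(100), np.int64(80), np.int64(71)), (np.int64(202), np.int64(203), np.int64(208)), (np.int64(202), np.int64(201), np.int64(204))]
357 [(np.int64(5), np.int64(10), np.int64(89)), (np.int64(14), np.int64(11), np.int64(88)), (np.int64(56), np.int64(30), np.int64(27)), (np.int64(60), np.int64(29), np.int64(10)), (np.int64(55), np.int64(26), np.int64(9)), (np.int64(103), np.int64(84), np.int64(74)), (np.int64(202), np.int64(203), np.int64(206)), (np.int64(202), np.int64(202), np.int64(204))]
bottom front [355.68154327 208.29768297]
```

>>> move_arm --moves '[[[0, 0.04, 0.9], [0, 0, 0], 0.3], [[0, 0, 0.9], [0, 0, 0], 0.3], [[0, 0, 0.16], [0, 0, 0], 0.3], [[0, 0, 0], [0, 0, 0], 0.3]]'

```text
clock: 17.12
position: [0.5717, 0.1018, 0.1298]
ee_rot: [-0.08, 0.997, 0.0, -0.0]
ft_force: [-0.3, 0.9, -1.9]
grip_width: 0.503
```

```bash
python3 st.py .572 .1014 .127 99.1
python3 - <<'E'
from h import *
im=snap("scene","pics/s2.png")[:,:,::-1]
cv2.imwrite("pics/c4.png",cv2.resize(im[200:260,325:385],(600,600),interpolation=cv2.INTER_CUBIC))
E
```

```text
t 17.125 p [0.5717 0.1018 0.1298] yheading 99.15 tilt [-0.0003  0.0001] f [-0.3  0.9 -1.9] T [-0.01  0.03  0.03] w 42.78 j [ 0.57  0.54 -1.06  1.66  0.49  1.24  1.13]
shift(25mm) [-0.01 -0.02  0.11] tool-z turn 0.05010528138880943
```

View pics/c4.png

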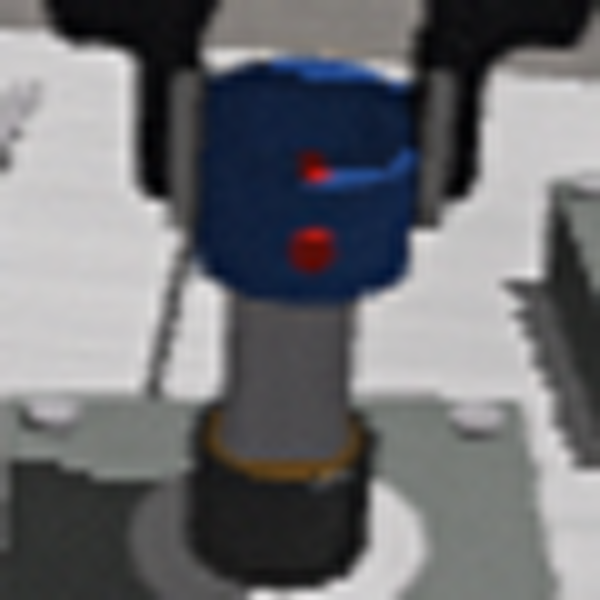

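The collar is just above the shaft end, with its screw facing the mark at crop (312,250). It sits within about 1 mm sideways of the shaft. I'll lower it by feel.

>>> move_arm --moves '[[[0, 0, 0.12], [0, 0, 0], 0.3], [[0, 0, 0.12], [0, 0, 0], 0.3]]'

```text
clock: 17.42
position: [0.572, 0.102, 0.124]
ee_rot: [-0.08, 0.997, -0.0, 0.0]
ft_force: [0.2, 0.5, -2.6]
grip_width: 0.502
```

>>> move_arm --moves '[[[0, 0, 0.1], [0, 0, 0], 0.3], [[0, 0, 0.1], [0, 0, 0], 0.3]]'

```text
clock: 17.68
position: [0.5717, 0.102, 0.1186]
ee_rot: [-0.08, 0.997, -0.0, 0.0]
ft_force: [0.1, 0.4, -2.7]
grip_width: 0.503
```

```bash
python3 st.py
```

```text
t 17.675 p [0.5717 0.102  0.1186] yheading 99.17 tilt [ 0.     -0.0001] f [ 0.1  0.4 -2.7] T [ 0.01  0.07 -0.03] w 42.79 j [ 0.56  0.55 -1.06  1.68  0.5   1.22  1.12]
```

>>> move_arm --moves '[[[0, 0, 0.15], [0, 0, 0], 0.3], [[0, 0, 0.15], [0, 0, 0], 0.3], [[0, 0, 0], [0, 0, 0], 0.3]]'

```text
clock: 18.05
position: [0.5716, 0.1019, 0.1109]
ee_rot: [-0.08, 0.997, -0.0, -0.0]
ft_force: [-0.0, 0.2, -1.7]
grip_width: 0.504
```

>>> move_arm --moves '[[[0, 0, 0.15], [0, 0, 0], 0.3], [[0, 0, 0.15], [0, 0, 0], 0.3], [[0, 0, 0.15], [0, 0, 0], 0.3], [[0, 0, 0], [0, 0, 0], 0.3]]'

```text
clock: 18.55
position: [0.5715, 0.1019, 0.0997]
ee_rot: [-0.08, 0.997, -0.0, -0.0]
ft_force: [-0.9, 0.1, -1.7]
grip_width: 0.504
```

```bash
python3 st.py
```

```text
t 18.55 p [0.5715 0.1019 0.0997] yheading 99.17 tilt [-0.0005 -0.0001] f [-0.9  0.1 -1.7] T [-0.06 -0.01 -0.04] w 42.84 j [ 0.55  0.57 -1.04  1.69  0.52  1.19  1.11]
```

>>> move_arm --moves '[[[0, 0, 0.2], [0, 0, 0], 0.3], [[0, 0, 0.2], [0, 0, 0], 0.3], [[0, 0, 0.12], [0, 0, 0], 0.3], [[0, 0, 0], [0, 0, 0], 0.3]]'

```text
clock: 19.05
position: [0.5716, 0.1019, 0.0867]
ee_rot: [-0.08, 0.997, -0.0, -0.0]
ft_force: [-0.3, -0.9, -1.6]
grip_width: 0.499
```

>>> move_arm --moves '[[[0, 0, 0.06], [0, 0, 0], 0.3], [[0, 0, 0], [0, 0, 0], 0.3]]'

```text
clock: 19.3
position: [0.5717, 0.102, 0.0855]
ee_rot: [-0.08, 0.997, -0.0, 0.0]
ft_force: [0.1, -0.7, -2.4]
grip_width: 0.503
```

>>> move_arm --moves '[[[0, 0, 0.06], [0, 0, 0], 0.3], [[0, 0, 0], [0, 0, 0], 0.3]]'

```text
clock: 19.55
position: [0.5717, 0.1019, 0.0839]
ee_rot: [-0.08, 0.997, -0.0, -0.0]
ft_force: [-0.1, 0.6, -1.6]
grip_width: 0.503
```

>>> move_arm --moves '[[[0, 0, 0.05], [0, 0, 0], 0.3], [[0, 0, 0], [0, 0, 0], 0.3]]'

```text
clock: 19.8
position: [0.5717, 0.1019, 0.0827]
ee_rot: [-0.08, 0.997, -0.0, -0.0]
ft_force: [0.1, 0.2, -2.2]
grip_width: 0.5
```

>>> move_arm --moves '[[[0, 0, 0.04], [0, 0, 0], 0.3], [[0, 0, 0], [0, 0, 0], 0.3]]'

```text
clock: 20.05
position: [0.5717, 0.1019, 0.0817]
ee_rot: [-0.08, 0.997, -0.0, -0.0]
ft_force: [-0.5, 0.4, -2.1]
grip_width: 0.497
```

>>> move_arm --moves '[[[0, 0, 0.04], [0, 0, 0], 0.3], [[0, 0, 0], [0, 0, 0], 0.3]]'

```text
clock: 20.3
position: [0.5717, 0.1019, 0.0807]
ee_rot: [-0.08, 0.997, -0.0, -0.0]
ft_force: [0.5, -0.7, -2.6]
grip_width: 0.504
```

>>> move_arm --moves '[[[0, 0, 0.03], [0, 0, 0], 0.3], [[0, 0, 0], [0, 0, 0], 0.3]]'

```text
clock: 20.55
position: [0.5717, 0.1019, 0.08]
ee_rot: [-0.08, 0.997, -0.0, -0.0]
ft_force: [0.6, 0.7, -2.5]
grip_width: 0.499
```

>>> move_arm --moves '[[[0, 0, 0.03], [0, 0, 0], 0.3], [[0, 0, 0], [0, 0, 0], 0.3]]'

```text
clock: 20.8
position: [0.5718, 0.102, 0.0799]
ee_rot: [-0.08, 0.997, -0.0, 0.0]
ft_force: [-2.9, -1.1, 5.1]
grip_width: 0.496
```

Contact with the nose came at TCP z 0.0799, so the collar's underside is 4.8 mm below the TCP. I'll raise it 8 mm and draw it away from the mark along tool +x.

>>> move_arm --moves '[[[0, 0, -0.2], [0, 0, 0], 0.3], [[0, 0, -0.15], [0, 0, 0], 0.3], [[0, 0, 0], [0, 0, 0], 0.3]]'

```text
clock: 21.18
position: [0.572, 0.102, 0.0884]
ee_rot: [-0.08, 0.997, 0.0, 0.0]
ft_force: [0.7, -0.1, -1.9]
grip_width: 0.501
```

>>> move_arm --moves '[[[0.04, 0, 0], [0, 0, 0], 0.3], [[0, 0, 0], [0, 0, 0], 0.3]]'

```text
clock: 21.42
position: [0.5709, 0.1018, 0.088]
ee_rot: [-0.08, 0.997, 0.0, 0.0]
ft_force: [0.7, -0.5, -3.2]
grip_width: 0.504
```

>>> move_arm --moves '[[[0.03, 0, 0], [0, 0, 0], 0.3], [[0, 0, 0], [0, 0, 0], 0.3]]'

```text
clock: 21.68
position: [0.5708, 0.1018, 0.0882]
ee_rot: [-0.08, 0.997, 0.0, 0.001]
ft_force: [5.7, 1.3, -5.3]
grip_width: 0.506
```

```bash
python3 st.py .5717 .1019 .088 99.1
```

```text
t 21.675 p [0.5708 0.1018 0.0882] yheading 99.16 tilt [0.0018 0.0006] f [ 5.7  1.3 -5.3] T [ 0.24 -1.16  0.02] w 43.04 j [ 0.55  0.58 -1.03  1.71  0.54  1.17  1.1 ]
shift(25mm) [-0.04 -0.    0.01] tool-z turn 0.057880292480305684
```

>>> move_arm --moves '[[[0.01, 0, 0], [0, 0, 0], 0.3], [[0, 0, 0], [0, 0, 0], 0.3], [[0, 0, 0], [0, 0, 0], 0.3], [[0, 0, 0], [0, 0, 0], 0.3]]'

```text
clock: 22.18
position: [0.5709, 0.1017, 0.0883]
ee_rot: [-0.08, 0.997, 0.0, 0.001]
ft_force: [7.3, 0.8, -5.3]
grip_width: 0.501
```

```bash
python3 st.py .5717 .1019 .088 99.1;python3 - <<'E'
from h import *
im=snap("scene","pics/s3.png")[:,:,::-1]; t=snap("top","pics/top3.png")[:,:,::-1]
a=cv2.resize(im[215:275,325:385],(400,400),interpolation=cv2.INTER_CUBIC)
cv2.imwrite("pics/c5.png",np.hstack([a,cv2.resize(t[100:340,120:360],(400,400))]))
E
```

```text
t 22.175 p [0.5709 0.1017 0.0883] yheading 99.15 tilt [0.0023 0.0008] f [ 7.3  0.8 -5.3] T [ 0.31 -1.41  0.08] w 42.6 j [ 0.55  0.58 -1.03  1.71  0.54  1.17  1.1 ]
shift(25mm) [-0.03  0.    0.01] tool-z turn 0.05301561618158246
```

View pics/c5.png

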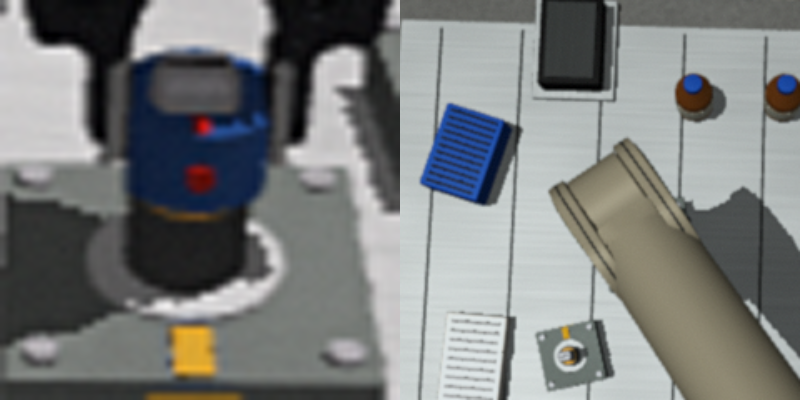

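The shaft comes up through the collar with its flat towards the mark. The red screw, at crop (200,180), lines up above the yellow stripe at (193,350), and the collar looks level just above the nose. The bystanders look untouched, so I'll hand in.

```bash
python3 -c "
from workcell import hand_in;print(hand_in())"
```

```text
the job is handed in; nothing more can be done
None
```

I turned the shaft to face the mark, put the blue collar over it and handed the job in at about 22 s of the 51 s, with the collar still gripped.

- **Shaft:** I pinched it at an opening of 19.5 mm, which is the flats (the round would read 28 mm), and turned it about 37°. The jaws ended at a heading of about 9°, against a drive heading of about 9.1° measured from the bolts. That drive heading is good to about ±0.5–1°. In the last picture a flat faces the yellow mark.
- **Collar:** I held it by its spanner flats with the red screw on the mark side and lowered it over the shaft with no side force. I touched the nose lightly (about 7 N) to find the height, then raised it; the underside is now about 8.4 mm above the nose. I then drew it away from the mark until it bore on the flat with about 7 N. The tool tilt is about 0.1°, and the jaw heading is 99.15°, against a target of 99.1°.
- **Disagreements:** From the scene camera the collar seemed to hang about 2 mm lower in the grip than the pick-up height implied. The nose touch agreed with the pick-up height to 0.2 mm, so I used that. Reading the shaft's end line by eye was about 5° off the housing edge in a blurred crop, so I trusted the pinch instead.
- **Not checked:** In the last pictures the neighbouring items I could see had not visibly moved. They did not cover the spacer, jar or screwdriver, though the arm passed well clear of all three.

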